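# Hold a hanger clip gaping over the tall scent card

### The arm

A 7-joint arm with a two-finger parallel gripper is mounted at the origin on the work surface. World frame = base frame: x ahead of the robot, y to its left, z up, the work surface at z = 0. Lengths are in mm, angles in rad, forces in N, time in s.
With the tool pointing down it reaches from about 375 to 925 mm from the base axis. Payload 3.1 kg.
Tool frame: the origin (TCP) lies on the centre line of the jaws, within the pads' length; the fingertips stand 22 mm ahead of it and the grasp point (between the pads) lies 3 mm ahead of it; x points along the fingers, y is the direction in which the jaws open and shut, and the axes are right-handed (so a half turn about x gives the same grasp; the last joint's range is limited). The gripper opens to 85 mm and grips with 20 to 120 N. Pads are 22 mm wide; open, the fingers measure 114 mm over their backs; the gripper's body (76 mm by 85 mm) begins 54 mm behind the grasp point. The pads swing forward as they close: fully open they stand 13 mm farther back than shut.
Start: joints at [1.049, 0.383, 0.044, 1.598, -0.018, 1.161, -0.05], TCP at [267.316, -592.491, 253.269] pointing down, gripper open.
Joint ranges: [-2.61, 2.61], [-0.41, 2.15], [-1.48, 1.57], [0, 2.5], [-1.57, 4.71], [0.05, 1.97], [-2.85, 2.85]. Speed limits (rad/s): [2.79, 2.79, 3.14, 3.14, 3.14, 3.14, 3.14].

### API

Orientations are given as a unit quaternion [x, y, z, w].
In Python, from workcell import * gives the robot as it stands. The module is installed in compiled form; this text tells all that it offers.
- The arm moves only by the tool jog_arm, never from a script. Its argument "targets" is a list of rows, each an object of numbers: "x", "y", "z": the shift along the world's x, y, z in mm; "wx", "wy", "wz": the turn, a rotation vector about the world's x, y, z in degrees; "jaw": the finger opening in mm, from 0 to 85.4. In form: [{"x": .., "y": .., "z": .., "wx": .., "wy": .., "wz": .., "jaw": ..}, ...]. A call has 1 to 20 rows; each row shifts and turns the pose as measured when the row begins; what a row does not reach is not made up. A row lasts 1/8 s, in which the tool goes at most 62.5 mm and 10.7 degrees, less where a joint would pass 70% of its speed; a pose out of reach is approached as far as the arm can. A call with a gripper value outside its range is refused whole. The fingers move at their own pace and stop on an object; "force" is the grip in N (left out, the last holds). Time passes only in rows, so rows that do not move let the fingers close. It gives the time, the measured TCP pose, the force and the opening at its end, in the units of the state.
- observe(): the state, without advancing time (a new reading comes with each control period).
- snapshot(name): name is "scene" or "side" or "wrist"; returns (picture, depth): 400x640x3 uint8, blue, green, red; 400x640 float32, mm along the optical axis (not along the pixel's ray), 0 where there is no reading.
- camera_info(name): a dict with "K" (3x3 intrinsics, pixels), "pose" (4x4, takes a point from camera to world coordinates). Camera axes: x right, y up, looking along -z (the intrinsics and any distortion apply to the point x, -y, -z); pixel columns grow to the right and rows downward; lengths in mm; the calibration is good to about 2 mm. The wrist camera is an equidistant fisheye: a pixel r from the principal point sees the ray r / f radians off the axis. A picture is of the moment at which its call begins: read the wrist's pose just before it. camera_info takes no time and is no camera call; for the wrist camera it gives the pose at the moment of the call.
- close_job(): hands the job in, once; it reports no verdict.
The state is a dict: "clock": time; "joints": joint angles; "joint_velocities": joint speeds; "joint_efforts": joint torques, N m; "position": TCP position; "orientation": TCP orientation; "force": force on the tool from outside, world axes, zero at the start; "torque": the same for the moment, N m; "width": finger opening in mm.
Only numpy, scipy, OpenCV 4.12 (cv2) and the standard library are available. Lean on these libraries where they do the work, as an engineer would, in place of code of your own. Each camera call takes 0.05 s, during which the arm holds its last target.

### The job

Take the spring clip standing on the shelf by its two tails, squeeze it wide open and bring it over the top edge of the taller of the two upright cards, near the edge's middle and square to it, so that the edge sits well up between the gaping jaws, about half-way, without the clip touching the card. Finish there, still holding the clip squeezed fully open around the edge: do not let it close or let go. Do not knock or push the cards, and leave everything else where it is.

Things in the scene. Friction and masses are not known exactly. Their poses are not given: they have to be found in the camera images.
- clip_pin (a point): Hinge pin centre of the spring clip: grey plastic, two mirrored halves, 40 mm wide along y (the pin), about 60 g. It starts upright (z up) on its closed jaws, pin 40 mm above the shelf, 77 mm high in all. x is across jaws and tails; it looks the same turned half round. Jaws hang below the pin, tails rise above it; squeezing the tails together along x opens the jaws.
- clip_tails (a point): Point midway between the two flat tails, 24 mm above the pin, same axes; to grasp. Tails 42 mm long, 30 mm wide (y), flaring from 16 mm over their outer faces at the pin to 44 mm at the tops, 37 mm above the pin. Squeezing takes about 3 N, rising to 6 N; fully squeezed they are parallel, 16 mm over the outer faces, tops 42 mm above the pin, at a firm stop.
- clip_lips (a point): Point midway between the jaws' rubber lips, 37 mm below the pin, same axes. Shut, the lips (6 mm high) are 24 mm thick over both along x, the jaws above them 18 mm outside with a 10 mm wide hollow. Fully open the lips stand about 27 mm apart, their lowest points 38 mm below the pin.
- clip_left (a joint): opening of one half of the clip: 0 jaws shut, 0.35 rad fully open (a firm stop); both halves always open alike
- clip_right (a joint): opening of the other half of the clip, as clip_left
- tall_card_edge (a point): Middle of the top edge of the taller card, 125 mm above the shelf. The card is stiff white board, 3 mm thick (x, its normal), 90 mm wide (y, along the edge), upright (z up) in a loose weighted wooden stand 60 x 100 x 16 mm; about 0.5 kg together.
- short_card_edge (a point): Middle of the top edge of the shorter card, 80 mm above the shelf, otherwise the same in a like stand; x normal to the card, y along the edge. Not to be disturbed.
- vase: navy ceramic bud vase, empty, 58 mm across, 100 mm high; origin at the centre of its underside; to be left alone
- tie_bar: silver tie bar, 56 mm long (y), 6 mm wide, 7 mm high, lying on the shelf; origin under its centre; to be left alone
- ring_box: clear ring box in two tiers, 100 x 100 x 80 mm; origin under its centre; to be left alone
- tin: small round aluminium tin, 44 mm across, 24 mm high; origin under its centre; to be left alone
- hanger: black plastic hanger lying flat, bars 12 mm thick, 400 mm long along y, its steel hook pointing to -x and reaching 67 mm from the origin at its neck; the shoulders reach 126 mm to +x; to be left alone

How it is judged (in metres and radians):
On the way:
1. the clip is squeezed open and carried clear of the shelf (value of joint each of clip_left, clip_right above 0.25 rad and height (world z) of clip_pin above 0.085 m), for 0.2 s.
At the end, for the whole second after the job is handed in: Held by the robot, still, both halves open over 0.27 rad (of 0.35), pin 5 to 30 mm above the tall card's edge, within 8 mm of its mid-plane and 25 mm of its middle, parallel to the edge within 0.2 rad, upright within 0.25 rad, not touching the card, card upright (value of joint each of clip_left, clip_right above 0.27 rad and x of clip_pin in the frame of tall_card_edge between -0.008 and 0.008 m and y of clip_pin in the frame of tall_card_edge between -0.025 and 0.025 m and z of clip_pin in the frame of tall_card_edge between 0.005 and 0.03 m and angle between the y axis of clip_pin and the y axis of tall_card_edge, either way round below 0.2 rad and angle between clip_pin's own z axis and vertical below 0.25 rad and contact force between clip and tall_card below 0.3 N and contact force between clip and the fingers above 2 N and linear speed of clip below 0.02 m/s and angle between tall_card_edge's own z axis and vertical below 0.05 rad); the arm keeps its last pose, push and grip.
It fails at once if the tall card is pushed from its place by more than 12 mm (distance of tall_card_edge from where it was at the start of the episode above 0.012 m).
It fails at once if the clip is pressed against the tall card (over 6 N) (contact force between clip and tall_card above 6 N).
It fails at once if the short card is pushed from its place by more than 12 mm (distance of short_card_edge from where it was at the start of the episode above 0.012 m).
It fails at once if the vase, tie bar, ring box, tin or hanger is moved by more than 20 mm (distance of any of vase, tie_bar, ring_box, tin, hanger from where it was at the start of the episode above 0.02 m).
It also fails if it takes over 40 s, if anything falls off the work surface, if the arm or the gripper's body presses on something with over 40 N, if the wrist force passes 120 N, or if a joint passes its speed limit or range.

## Working session

There is one attempt and no reset: what is moved stays moved. The work goes in short steps, Python scripts to look and compute and a tool call to move; the robot and the scene stay as the last step left them, time stands still between calls to the robot, and variables do not carry over. Pictures are saved under pics/ and viewed, and the job is handed in when it is done.

Besides the shell and the picture viewer there is one more tool, called after "Request:" by a JSON object that holds its "fn" and its "kwargs", one argument or row to a line. jog_arm: Moves the arm, as the interface text tells. Its arguments: {"type":"object","properties":{"targets":{"type":"array","items":{"type":"object","properties":{"x":{"type":"number"},"y":{"type":"number"},"z":{"type":"number"},"wx":{"type":"number"},"wy":{"type":"number"},"wz":{"type":"number"},"jaw":{"type":"number"}}}},"force":{"type":"number"}},"required":["targets"]}

```bash
mkdir -p pics; python3 - <<'E'
from workcell import *
import cv2,numpy as np
print(observe())
for n in("scene","side","wrist"):
    ci=camera_info(n); p,d=snapshot(n); cv2.imwrite(f"pics/{n}0.png",p); np.savez(f"{n}0.npz",p=p,d=d,K=ci["K"],T=ci["pose"]); print(n,{k:(np.round(v,3).tolist() if hasattr(v,'shape') else v) for k,v in ci.items()})
E
```

```text
{'clock': 0.0, 'joints': array([ 1.0492194 ,  0.38386482,  0.04380091,  1.59958993, -0.01791301,
        1.16122491, -0.04989365]), 'joint_velocities': array([-3.53545565e-04, -1.39045636e-03, -1.10065446e-03,  1.12200666e-04,
       -2.53185226e-05, -5.51993848e-04,  1.42572308e-03]), 'joint_efforts': array([ 1.44050073e-04, -4.33466792e+01,  1.02458563e+00, -2.49512047e+01,
        1.05922364e-02,  1.13827703e-02, -2.31650453e-06]), 'position': array([ 266.93147541, -591.67184115,  251.85992513]), 'orientation': array([-0.69104151, -0.14966905,  0.69152607, -0.14782594]), 'force': array([-0.16183226, -0.33200033, -0.95943097]), 'torque': array([-0.00151419, -0.00220724,  0.0114725 ]), 'width': 85.21448874351802}
scene {'K': [[371.242, 0.0, 316.102], [0.0, 371.242, 201.371], [0.0, 0.0, 1.0]], 'pose': [[-0.378, -0.788, 0.486, 979.413], [0.926, -0.328, 0.188, 82.364], [0.011, 0.52, 0.854, 805.78], [0.0, 0.0, 0.0, 1.0]]}
side {'K': [[377.351, 0.0, 316.061], [0.0, 377.351, 202.066], [0.0, 0.0, 1.0]], 'pose': [[-0.966, 0.187, -0.18, 383.748], [-0.259, -0.694, 0.672, 655.533], [0.001, 0.696, 0.718, 870.315], [0.0, 0.0, 0.0, 1.0]]}
wrist {'K': [[309.707, 0.0, 321.181], [0.0, 309.707, 197.311], [0.0, 0.0, 1.0]], 'pose': [[0.411, 0.866, 0.285, 340.142], [-0.911, 0.391, 0.127, -558.777], [-0.002, -0.312, 0.95, 372.206], [0.0, 0.0, 0.0, 1.0]]}
```

View pics/scene0.png

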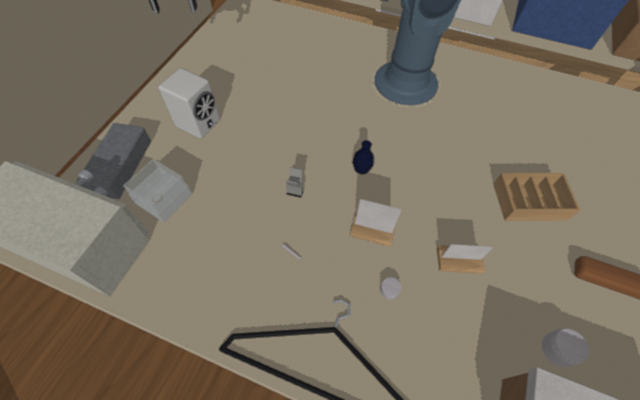

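View pics/side0.png

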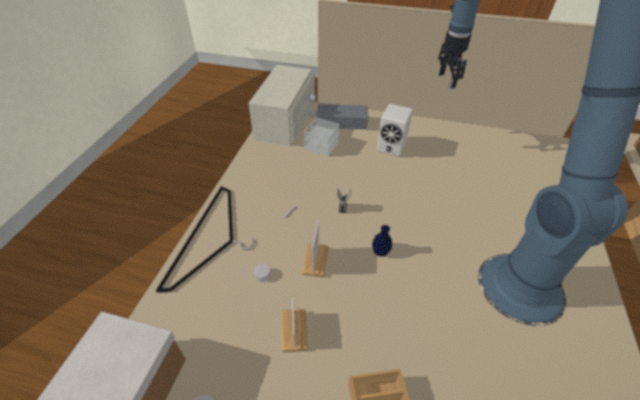

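View pics/wrist0.png

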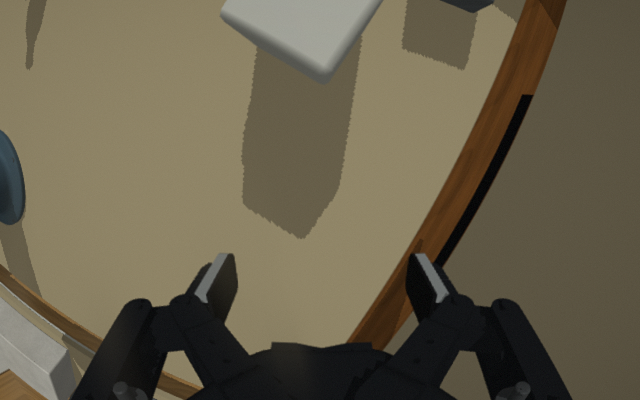

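Scene shows the clip at about (295,182), the nearer card at (378,217), another at (466,252), and the vase at (364,157). Side shows the clip at (343,200) and the cards at (316,245) and (294,320). I'll turn these into positions now.

```bash
cat > h.py <<'E'
import numpy as np,cv2
def load(f):
    z=np.load(f); return z['p'],z['d'],z['K'],z['T']
def pts(f,box=None,fish=False):
    p,d,K,T=load(f); h,w=d.shape
    u,v=np.meshgrid(np.arange(w),np.arange(h))
    x=(u-K[0,2])/K[0,0]; y=(v-K[1,2])/K[1,1]
    if fish:
        r=np.hypot(x,y)+1e-12; t=np.tan(np.minimum(r,1.4))/r; x=x*t;y=y*t
    P=np.stack([x*d,-y*d,-d],-1)@T[:3,:3].T+T[:3,3]
    P[d<=0]=np.nan
    return p,P
E
python3 - <<'E'
from h import *
for n,boxes in(("scene",{"clip":(280,160,312,205),"A":(345,195,408,250),"B":(432,235,500,280),"vase":(350,138,380,178)}),("side",{"clip":(330,182,358,218),"A":(298,220,334,280),"B":(275,295,312,355),"vase":(368,222,398,260)})):
    p,P=pts(n+"0.npz")
    big=cv2.hconcat([cv2.resize(p[b[1]:b[3],b[0]:b[2]],(260,260),interpolation=cv2.INTER_NEAREST) for b in list(boxes.values())[:3]]); cv2.imwrite(f"pics/{n}_crop.png",big)
    for k,b in boxes.items():
        Q=P[b[1]:b[3],b[0]:b[2]].reshape(-1,3); C=p[b[1]:b[3],b[0]:b[2]].reshape(-1,3)
        for lo,hi in((10,25),(25,50),(50,70),(70,90),(90,140)):
            m=(Q[:,2]>lo)&(Q[:,2]<hi); q=Q[m]
            if len(q)>3: print(n,k,lo,hi,len(q),q.mean(0).round(1),q.min(0).round(),q.max(0).round())
E
```

```text
scene clip 10 25 54 [ 521.9 -152.6   17.1] [ 506. -173.   10.] [ 528. -136.   25.]
scene clip 25 50 138 [ 515.9 -153.5   39. ] [ 503. -175.   25.] [ 529. -136.   50.]
scene clip 50 70 111 [ 508.5 -155.8   60.5] [ 494. -173.   50.] [ 537. -138.   70.]
scene clip 70 90 54 [ 511.5 -156.6   73.7] [ 491. -172.   70.] [ 538. -138.   78.]
scene A 10 25 596 [558.1  64.   14.6] [519.  11.  10.] [580. 115.  25.]
scene A 25 50 208 [546.3  63.6  37.7] [541.  19.  25.] [552. 108.  50.]
scene A 50 70 174 [546.2  64.   60.3] [540.  18.  50.] [552. 108.  70.]
scene A 70 90 182 [546.3  63.2  80.1] [541.  18.  70.] [551. 108.  90.]
scene A 90 140 382 [546.1  63.3 108.8] [540.  18.  90.] [552. 108. 126.]
scene B 10 25 706 [553.1 270.8  14.3] [524. 217.  10.] [585. 327.  25.]
scene B 25 50 204 [542.4 273.4  37.6] [527. 230.  25.] [557. 316.  50.]
scene B 50 70 162 [542.7 272.2  60.2] [527. 231.  50.] [557. 316.  70.]
scene B 70 90 121 [541.8 273.4  75.5] [527. 230.  70.] [557. 316.  81.]
scene vase 10 25 40 [396.6 -17.8  19. ] [377. -43.  10.] [404.   7.  25.]
scene vase 25 50 163 [393.5 -17.6  38.2] [3
[... 884 characters left out ...]
42.4  69.6 113.4] [538.  18.  90.] [549. 109. 126.]
side B 10 25 951 [538.5 277.8  15.3] [497. 220.  10.] [583. 331.  24.]
side B 25 50 16 [535.8 283.1  35.9] [524. 232.  25.] [552. 317.  47.]
side B 50 70 13 [534.7 285.5  58.8] [525. 258.  50.] [544. 317.  69.]
side B 70 90 55 [537.9 279.   78. ] [524. 231.  71.] [556. 318.  80.]
side vase 10 25 37 [373.3   0.4  19.4] [345. -22.  10.] [401.   8.  25.]
side vase 25 50 143 [373.6  -0.6  37.9] [345. -29.  26.] [401.   9.  50.]
side vase 50 70 151 [372.9  -8.8  58.8] [348. -35.  50.] [398.   4.  70.]
side vase 70 90 54 [374.  -12.2  78.1] [362. -20.  70.] [387.  -6.  90.]
side vase 90 140 70 [373.  -19.2  97.3] [361. -37.  90.] [385.  -8. 102.]
```

View pics/scene_crop.png

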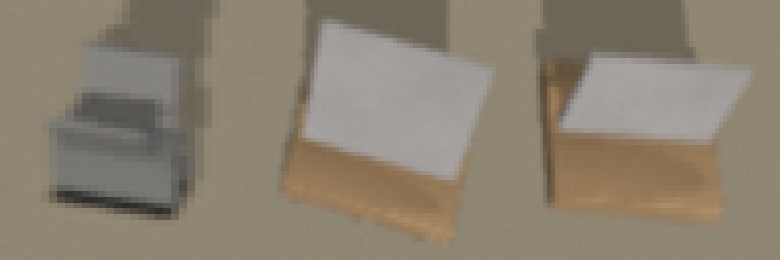

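View pics/side_crop.png

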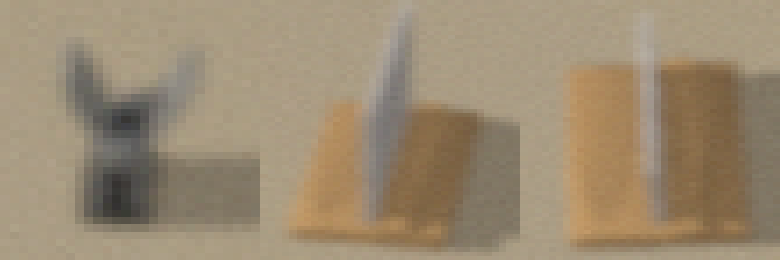

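A is the tall card (top at 126 mm) and B the short one (80 mm). Next come the yaws and centres from both views.

```bash
python3 - <<'E'
from h import *
def line(q):
    vx,vy,cx,cy=cv2.fitLine(q[:,:2].astype(np.float32),cv2.DIST_HUBER,0,0.01,0.01).ravel()
    if vy<0: vx,vy=-vx,-vy
    return np.degrees(np.arctan2(-vx,vy)),cx,cy
for n,b in(("scene",(345,195,408,250)),("side",(298,215,334,280))):
    p,P=pts(n+"0.npz"); Q=P[b[1]:b[3],b[0]:b[2]].reshape(-1,3)
    for lo in (30,110,122):
        q=Q[(Q[:,2]>lo)]; print("A",n,lo,len(q),line(q),q.min(0).round(1),q.max(0).round(1))
for n,b in(("scene",(280,160,312,205)),("side",(330,182,358,218))):
    p,P=pts(n+"0.npz"); Q=P[b[1]:b[3],b[0]:b[2]].reshape(-1,3)
    q=Q[Q[:,2]>68]
    for s in(q[q[:,0]>514],q[q[:,0]<514]): print("clip",n,len(s),line(s),s.min(0).round(1),s.max(0).round(1))
    q=Q[(Q[:,2]>8)]
    r=cv2.minAreaRect(q[:,:2].astype(np.float32)); print(r)
    q=Q[(Q[:,2]>8)&(Q[:,2]<38)]
    print(cv2.minAreaRect(q[:,:2].astype(np.float32)))
E
```

```text
A scene 30 902 (np.float32(5.707761), np.float32(546.2272), np.float32(63.49557)) [539.8  18.1  30.1] [552.3 107.8 126.3]
A scene 110 179 (np.float32(5.7821755), np.float32(545.61145), np.float32(67.65728)) [539.8  18.1 110.1] [551.3 107.8 126.3]
A scene 122 53 (np.float32(6.445803), np.float32(546.84204), np.float32(51.431793)) [539.8  19.7 122. ] [551.2 106.6 126.3]
A side 30 163 (np.float32(5.439765), np.float32(542.6278), np.float32(60.439068)) [537.7  17.7  30.6] [549.3 111.1 125.6]
A side 110 52 (np.float32(6.0416613), np.float32(543.07947), np.float32(62.01787)) [538.   17.7 110.9] [549.3 108.8 125.6]
A side 122 26 (np.float32(6.020987), np.float32(542.82367), np.float32(69.34483)) [538.   25.7 122.1] [547.7 108.7 125.6]
clip scene 25 (np.float32(10.45705), np.float32(535.16534), np.float32(-153.3363)) [ 531.3 -167.4   68.2] [ 538.2 -138.    78.3]
clip scene 44 (np.float32(9.099325), np.float32(497.0777), np.float32(-157.61984)) [ 490.7 -171.8   68.2] [ 502.2 -143.5   75.9]
((514.8748168945312, -156.01698303222656), (44.29899597167969, 41.20180892944336), 9.568083763122559)
((521.5280151367188, -153.17379760742188), (16.921594619750977, 42.88951873779297), 25.3073787689209)
clip side 17 (np.float32(10.7340555), np.float32(531.2804), np.float32(-148.7894)) [ 527.5 -167.1   68.8] [ 536.4 -135.6   76.9]
clip side 15 (np.float32(9.796223), np.float32(494.91818), np.float32(-157.39336)) [ 490.7 -171.5   69.2] [ 498.3 -143.4   77.6]
((513.183837890625, -153.12237548828125), (42.544918060302734, 41.89957046508789), 11.721697807312012)
((513.0842895507812, -151.26158142089844), (17.15312957763672, 36.85091018676758), 6.504256248474121)
```

```bash
python3 - <<'E'
from h import *
from workcell import *
from scipy.spatial.transform import Rotation as R
s=observe(); M=R.from_quat(s['orientation']).as_matrix(); print(s['clock'],s['position'],M.round(3))
for n in("scene","side"):
    p,P=pts(n+"0.npz"); Q=P.reshape(-1,3)
    a=np.array([267,-592]);b=np.array([514,-155]);d=(b-a)/np.linalg.norm(b-a)
    w=Q[:,:2]-a; t=w@d; l=np.abs(w[:,0]*d[1]-w[:,1]*d[0])
    for k in range(60,500,40):
        m=(t>k)&(t<k+40)&(l<90); 
        if m.sum(): print(n,k,m.sum(),np.nanmax(Q[m,2]).round())
yaw=np.degrees(np.arctan2(M[1,1],M[0,1])); print("tool y dir deg",yaw,"need 10 mod 180")
E
```

```text
0.15 [ 267.03690909 -591.85726252  252.1395033 ] [[-0.001  0.411 -0.912]
 [ 0.002 -0.912 -0.411]
 [-1.    -0.002  0.   ]]
scene 60 296 151.0
scene 100 488 151.0
scene 140 878 151.0
scene 180 1249 149.0
scene 220 654 3.0
scene 260 692 3.0
scene 300 725 2.0
scene 340 759 2.0
scene 380 801 3.0
scene 420 733 2.0
scene 460 813 76.0
side 60 306 150.0
side 100 397 150.0
side 140 688 152.0
side 180 828 149.0
side 220 385 3.0
side 260 398 2.0
side 300 419 2.0
side 340 443 3.0
side 380 460 3.0
side 420 427 3.0
side 460 473 78.0
tool y dir deg -65.71396069477879 need 10 mod 180
```

Request:
{"fn": "jog_arm", "kwargs": {
  "targets": [
    {"x":24.7,"y":43.7,"z":0,"wz":7.6,"jaw":85},
    {"x":24.7,"y":43.7,"z":0,"wz":7.6,"jaw":85},
    {"x":24.7,"y":43.7,"z":0,"wz":7.6,"jaw":85},
    {"x":24.7,"y":43.7,"z":0,"wz":7.6,"jaw":85},
    {"x":24.7,"y":43.7,"z":0,"wz":7.6,"jaw":85},
    {"x":24.7,"y":43.7,"z":0,"wz":7.6,"jaw":85},
    {"x":24.7,"y":43.7,"z":0,"wz":7.6,"jaw":85},
    {"x":24.7,"y":43.7,"z":0,"wz":7.6,"jaw":85},
    {"x":24.7,"y":43.7,"z":0,"wz":7.6,"jaw":85},
    {"x":24.7,"y":43.7,"z":0,"wz":7.6,"jaw":85}
  ],
  "force": 25
}}

```text
invalid input at $.targets[0]: expected keys x, y, z, wx, wy, wz, jaw
```

Request:
{"fn": "jog_arm", "kwargs": {
  "targets": [
    {"x":24.7,"y":43.7,"z":0,"wx":0,"wy":0,"wz":7.6,"jaw":85},
    {"x":24.7,"y":43.7,"z":0,"wx":0,"wy":0,"wz":7.6,"jaw":85},
    {"x":24.7,"y":43.7,"z":0,"wx":0,"wy":0,"wz":7.6,"jaw":85},
    {"x":24.7,"y":43.7,"z":0,"wx":0,"wy":0,"wz":7.6,"jaw":85},
    {"x":24.7,"y":43.7,"z":0,"wx":0,"wy":0,"wz":7.6,"jaw":85},
    {"x":24.7,"y":43.7,"z":0,"wx":0,"wy":0,"wz":7.6,"jaw":85},
    {"x":24.7,"y":43.7,"z":0,"wx":0,"wy":0,"wz":7.6,"jaw":85},
    {"x":24.7,"y":43.7,"z":0,"wx":0,"wy":0,"wz":7.6,"jaw":85},
    {"x":24.7,"y":43.7,"z":0,"wx":0,"wy":0,"wz":7.6,"jaw":85},
    {"x":24.7,"y":43.7,"z":0,"wx":0,"wy":0,"wz":7.6,"jaw":85}
  ],
  "force": 25
}}

```text
clock: 1.4
position: [512.4, -144.9, 248.9]
orientation: [0.443, 0.55, -0.447, 0.55]
force: [0.3, -0.8, 0.6]
width: 85.1
```

```bash
cat > snap.py <<'E'
import sys
from workcell import *
from h import *
from scipy.spatial.transform import Rotation as R
tag=sys.argv[1]
for n in sys.argv[2:]:
    s=observe()
    ci=camera_info(n); p,d=snapshot(n); cv2.imwrite(f"pics/{n}{tag}.png",p); np.savez(f"{n}{tag}.npz",p=p,d=d,K=ci["K"],T=ci["pose"])
s=observe(); M=R.from_quat(s['orientation']).as_matrix()
print(s['clock'],s['position'].round(1),"tool x",M[:,0].round(3),"tool y",M[:,1].round(3),"yaw",np.degrees(np.arctan2(M[1,1],M[0,1])).round(2),"F",s['force'].round(1),"w",s['width'])
E
python3 snap.py 1 wrist
```

```text
1.45 [ 516.3 -135.2  249.5] tool x [ 0.     0.001 -1.   ] tool y [0.975 0.223 0.001] yaw 12.89 F [3.6 4.6 0.9] w 84.84392001588274
```

View pics/wrist1.png

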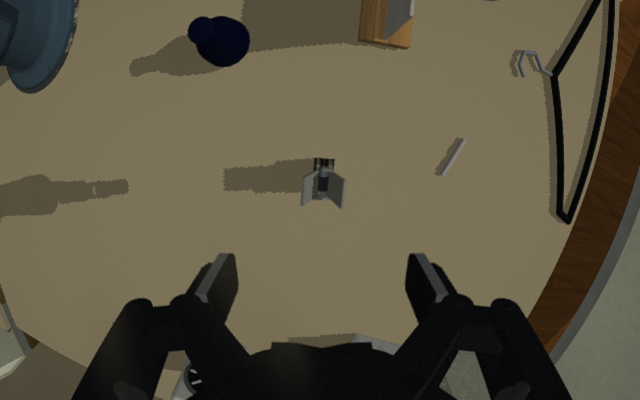

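The wrist view shows the clip at about (324,185), with both tails visible at (307,190) and (340,190). I'll measure it from the wrist depth.

```bash
cat > clipw.py <<'E'
import sys
from h import *
p,P=pts(sys.argv[1],fish=True); b=(290,145,360,220)
Q=P[b[1]:b[3],b[0]:b[2]].reshape(-1,3); Q=Q[np.isfinite(Q[:,2])]
print("floor z",np.median(Q[:,2]).round(1))
for lo in(25,50,62,68):
    q=Q[Q[:,2]>lo]; print(lo,len(q),cv2.minAreaRect(q[:,:2].astype(np.float32)),q[:,2].max().round(1))
q=Q[Q[:,2]>68]; m=(q[:,0].min()+q[:,0].max())/2
for s in(q[q[:,0]>m],q[q[:,0]<m]):
    vx,vy,cx,cy=cv2.fitLine(s[:,:2].astype(np.float32),cv2.DIST_HUBER,0,.01,.01).ravel(); print(len(s),np.degrees(np.arctan(-vx/vy)),s.mean(0).round(1),s.min(0).round(1),s.max(0).round(1))
E
python3 clipw.py wrist1.npz
```

```text
floor z 0.0
25 1380 ((515.6912841796875, -156.0490264892578), (44.050498962402344, 39.752620697021484), 8.449637413024902) 78.5
50 808 ((515.7233276367188, -156.23553466796875), (44.1693000793457, 31.118558883666992), 8.067537307739258) 78.5
62 545 ((515.7046508789062, -156.1387176513672), (44.050498962402344, 31.12306022644043), 8.449637413024902) 78.5
68 386 ((515.7228393554688, -156.23529052734375), (44.15923309326172, 30.34011459350586), 8.10013484954834) 78.5
198 8.415863 [ 534.2 -153.1   74.6] [ 529.8 -168.8   68. ] [ 539.1 -138.5   78.5]
188 9.72883 [ 496.9 -157.9   74.6] [ 492.5 -173.9   68.1] [ 501.7 -143.8   78.2]
```

Request:
{"fn": "jog_arm", "kwargs": {
  "targets": [
    {"x":-1,"y":-18,"z":-20,"wx":0,"wy":0,"wz":-3.5,"jaw":85},
    {"x":0,"y":0,"z":-20,"wx":0,"wy":0,"wz":0,"jaw":85},
    {"x":0,"y":0,"z":-20,"wx":0,"wy":0,"wz":0,"jaw":85},
    {"x":0,"y":0,"z":0,"wx":0,"wy":0,"wz":0,"jaw":85},
    {"x":0,"y":0,"z":0,"wx":0,"wy":0,"wz":0,"jaw":85}
  ]
}}

```text
clock: 2.08
position: [516.2, -150.1, 188.2]
orientation: [0.457, 0.54, -0.455, 0.54]
force: [0.4, 0.5, 0.3]
width: 85.0
```

```bash
python3 snap.py 2 wrist; python3 clipw.py wrist2.npz
```

```text
2.125 [ 516.1 -150.2  188.2] tool x [ 0.001  0.002 -1.   ] tool y [0.986 0.167 0.001] yaw 9.64 F [ 0.  -0.2  0.2] w 85.05385735935215
floor z 0.4
25 1962 ((515.6920776367188, -156.03375244140625), (43.40087890625, 40.649742126464844), 7.816253662109375) 79.1
50 1107 ((515.7157592773438, -156.20648193359375), (43.40087890625, 30.8485050201416), 7.816253662109375) 79.1
62 700 ((515.6333618164062, -155.60653686523438), (43.40087890625, 29.637357711791992), 7.816253662109375) 79.1
68 502 ((515.4304809570312, -154.12823486328125), (43.40087890625, 26.653017044067383), 7.816253662109375) 79.1
237 5.665967 [ 533.5 -149.8   74.3] [ 529.3 -164.6   68. ] [ 537.7 -138.3   79.1]
265 8.821138 [ 496.8 -155.5   74.3] [ 492.2 -169.5   68. ] [ 501.8 -143.3   79. ]
```

View pics/wrist2.png

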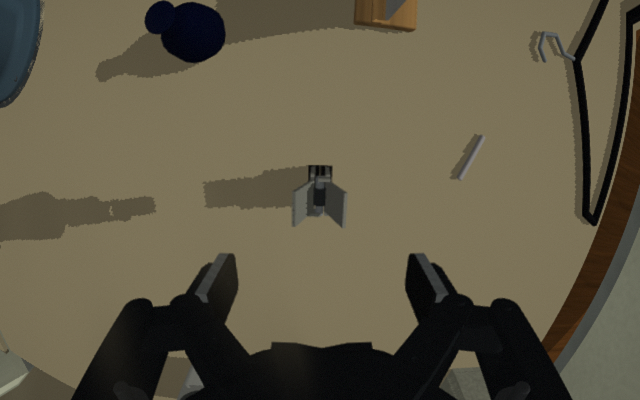

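The clip centre is (515.5,-156), yaw about 8.8°. Descending around the tails.

Request:
{"fn": "jog_arm", "kwargs": {
  "targets": [
    {"x":-0.5,"y":-5.8,"z":-20,"wx":0,"wy":0,"wz":-0.9,"jaw":85},
    {"x":0,"y":0,"z":-22,"wx":0,"wy":0,"wz":0,"jaw":85},
    {"x":0,"y":0,"z":-22,"wx":0,"wy":0,"wz":0,"jaw":85},
    {"x":0,"y":0,"z":-20,"wx":0,"wy":0,"wz":0,"jaw":85},
    {"x":0,"y":0,"z":-15,"wx":0,"wy":0,"wz":0,"jaw":85},
    {"x":0,"y":0,"z":0,"wx":0,"wy":0,"wz":0,"jaw":85},
    {"x":0,"y":0,"z":0,"wx":0,"wy":0,"wz":0,"jaw":85}
  ]
}}

```text
clock: 3.0
position: [521.6, -158.7, 94.3]
orientation: [0.464, 0.531, -0.459, 0.541]
force: [1.6, -0.1, -0.2]
width: 85.2
```

```bash
python3 snap.py 3 wrist side
```

```text
3.1 [ 521.5 -158.7   94.3] tool x [ 0.015 -0.003 -1.   ] tool y [0.989 0.149 0.015] yaw 8.58 F [-0.7 -0.2 -0. ] w 85.08433968863372
```

View pics/wrist3.png

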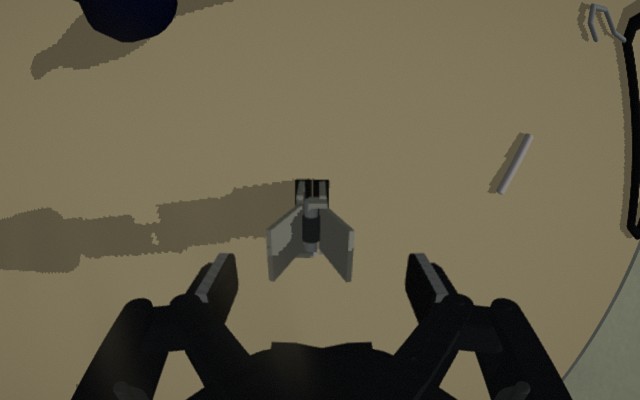

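The clip is slightly left of the jaw centre line (311 against 322), so I'll correct that and then lower.

Request:
{"fn": "jog_arm", "kwargs": {
  "targets": [
    {"x":-6,"y":2.5,"z":-5,"wx":0.2,"wy":0.9,"wz":0,"jaw":85},
    {"x":0,"y":0,"z":-10,"wx":0,"wy":0,"wz":0,"jaw":85},
    {"x":0,"y":0,"z":-9,"wx":0,"wy":0,"wz":0,"jaw":85},
    {"x":0,"y":0,"z":0,"wx":0,"wy":0,"wz":0,"jaw":85}
  ]
}}

```text
clock: 3.6
position: [515.4, -156.2, 69.5]
orientation: [0.461, 0.536, -0.461, 0.536]
force: [-0.1, 0.7, -0.4]
width: 85.4
```

```bash
python3 snap.py 4 wrist side
```

```text
3.7 [ 516.1 -156.3   70.3] tool x [ 0.001 -0.001 -1.   ] tool y [0.989 0.149 0.001] yaw 8.57 F [ 0.   0.5 -0.6] w 85.06002703206227
```

View pics/wrist4.png

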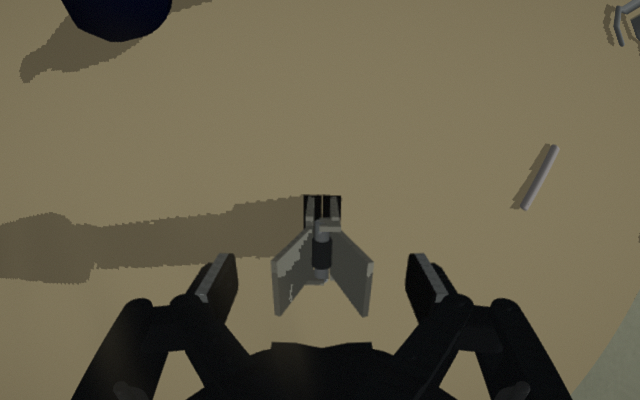

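The clip is centred (322), so I'll lower 3 mm and squeeze.

Request:
{"fn": "jog_arm", "kwargs": {
  "targets": [
    {"x":-0.5,"y":0,"z":-3,"wx":0,"wy":0,"wz":0,"jaw":60},
    {"x":0,"y":0,"z":0,"wx":0,"wy":0,"wz":0,"jaw":10},
    {"x":0,"y":0,"z":0,"wx":0,"wy":0,"wz":0,"jaw":10},
    {"x":0,"y":0,"z":0,"wx":0,"wy":0,"wz":0,"jaw":10},
    {"x":0,"y":0,"z":0,"wx":0,"wy":0,"wz":0,"jaw":10},
    {"x":0,"y":0,"z":0,"wx":0,"wy":0,"wz":0,"jaw":10},
    {"x":0,"y":0,"z":0,"wx":0,"wy":0,"wz":0,"jaw":10}
  ],
  "force": 30
}}

```text
clock: 4.58
position: [516.1, -157.4, 69.6]
orientation: [0.461, 0.535, -0.462, 0.537]
force: [0.1, 0.2, -0.9]
width: 14.7
```

```bash
python3 snap.py 5 wrist side
```

```text
4.675 [ 516.1 -157.4   69.6] tool x [ 0.001 -0.003 -1.   ] tool y [0.989 0.148 0.001] yaw 8.53 F [ 0.3 -0.5 -1.7] w 15.059303172051456
```

View pics/wrist5.png

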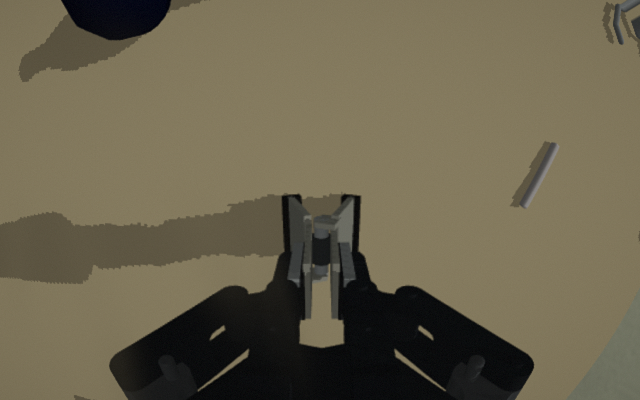

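The tails are squeezed parallel (width 15 mm) and the jaws gape at (290,215) and (352,215). Lifting.

Request:
{"fn": "jog_arm", "kwargs": {
  "targets": [
    {"x":0,"y":0,"z":10,"wx":0,"wy":0,"wz":0,"jaw":10},
    {"x":0,"y":0,"z":20,"wx":0,"wy":0,"wz":0,"jaw":10},
    {"x":0,"y":0,"z":25,"wx":0,"wy":0,"wz":0,"jaw":10},
    {"x":0,"y":0,"z":25,"wx":0,"wy":0,"wz":0,"jaw":10},
    {"x":0,"y":0,"z":25,"wx":0,"wy":0,"wz":0,"jaw":10},
    {"x":0,"y":0,"z":25,"wx":0,"wy":0,"wz":0,"jaw":10},
    {"x":0,"y":0,"z":20,"wx":0,"wy":0,"wz":0,"jaw":10},
    {"x":0,"y":0,"z":10,"wx":0,"wy":0,"wz":0,"jaw":10},
    {"x":0,"y":0,"z":0,"wx":0,"wy":0,"wz":0,"jaw":10}
  ]
}}

```text
clock: 5.8
position: [515.1, -156.1, 238.1]
orientation: [0.461, 0.535, -0.461, 0.538]
force: [-0.1, 0.2, -1.2]
width: 14.8
```

```bash
python3 snap.py 6 wrist side scene
```

```text
5.95 [ 514.  -155.9  236.3] tool x [-0.001 -0.002 -1.   ] tool y [ 0.989  0.15  -0.001] yaw 8.63 F [ 0.6  0.2 -1. ] w 14.749866588675665
```

View pics/wrist6.png

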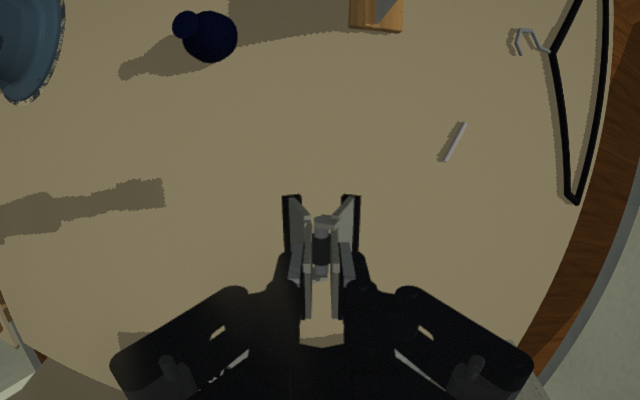

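View pics/side6.png

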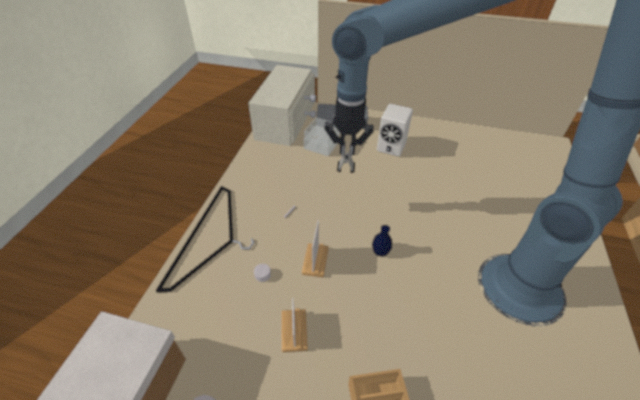

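Held well, jaws wide open. Move to just short of the card and remeasure it with the wrist camera.

Request:
{"fn": "jog_arm", "kwargs": {
  "targets": [
    {"x":5,"y":20,"z":0,"wx":0,"wy":0,"wz":-1,"jaw":10},
    {"x":6,"y":25,"z":0,"wx":0,"wy":0,"wz":-1,"jaw":10},
    {"x":6,"y":25,"z":0,"wx":0,"wy":0,"wz":-0.8,"jaw":10},
    {"x":6,"y":25,"z":0,"wx":0,"wy":0,"wz":0,"jaw":10},
    {"x":5,"y":15,"z":0,"wx":0,"wy":0,"wz":0,"jaw":10},
    {"x":0,"y":0,"z":0,"wx":0,"wy":0,"wz":0,"jaw":10},
    {"x":0,"y":0,"z":0,"wx":0,"wy":0,"wz":0,"jaw":10}
  ]
}}

```text
clock: 6.82
position: [537.7, -45.1, 228.5]
orientation: [0.472, 0.528, -0.479, 0.519]
force: [0.5, 0.0, -0.9]
width: 14.5
```

```bash
python3 snap.py 7 wrist; python3 - <<'E'
from h import *
p,P=pts("wrist7.npz",fish=True)
Q=P.reshape(-1,3); Q=Q[np.isfinite(Q[:,2])]
m=(Q[:,0]>520)&(Q[:,0]<570)&(Q[:,1]>10)&(Q[:,1]<120)
for lo,hi in((30,150),(100,150),(118,150)):
    q=Q[m&(Q[:,2]>lo)&(Q[:,2]<hi)]
    if len(q)<5: continue
    vx,vy,cx,cy=cv2.fitLine(q[:,:2].astype(np.float32),cv2.DIST_HUBER,0,.01,.01).ravel(); print(lo,len(q),np.degrees(np.arctan(-vx/vy)),cx,cy,q.min(0).round(1),q.max(0).round(1),cv2.minAreaRect(q[:,:2].astype(np.float32)))
E
```

```text
6.875 [537.6 -45.1 228.5] tool x [-0.015  0.    -1.   ] tool y [ 0.995  0.096 -0.015] yaw 5.49 F [-0.8  0.8 -0.1] w 15.102238335892093
30 1153 5.577892 544.0943 65.14855 [539.   17.5  30. ] [551.6 107.4 126.6] ((545.3320922851562, 62.486244201660156), (3.822948455810547, 90.28921508789062), 5.806519985198975)
100 742 5.6942987 544.7472 63.44525 [539.3  17.9 100.2] [551.6 107.4 126.6] ((545.31201171875, 62.71421813964844), (3.751661539077759, 89.77403259277344), 5.759597301483154)
118 574 5.8952155 545.2641 62.001114 [539.4  18.1 118.1] [551.6 107.4 126.6] ((545.322998046875, 62.77019119262695), (3.718493938446045, 89.66487884521484), 5.759597301483154)
```

View pics/wrist7.png

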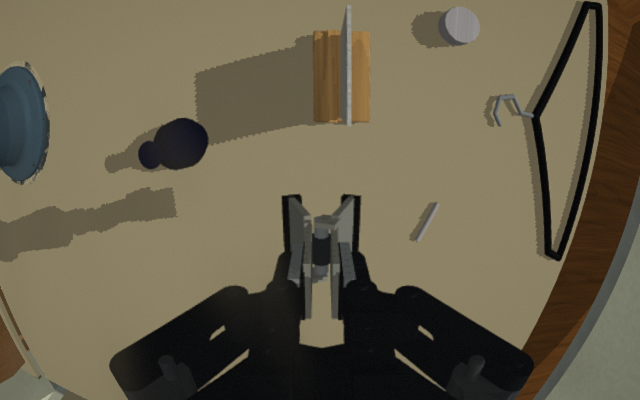

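Card edge middle is (545.2, 62.7, 126), yaw 5.75°, agreeing with the fixed cameras. Move above it.

Request:
{"fn": "jog_arm", "kwargs": {
  "targets": [
    {"x":1,"y":15,"z":4,"wx":0,"wy":-0.8,"wz":0,"jaw":10},
    {"x":1,"y":20,"z":0,"wx":0,"wy":0,"wz":0,"jaw":10},
    {"x":1,"y":20,"z":0,"wx":0,"wy":0,"wz":0,"jaw":10},
    {"x":1,"y":20,"z":0,"wx":0,"wy":0,"wz":0,"jaw":10},
    {"x":1,"y":15,"z":0,"wx":0,"wy":0,"wz":0,"jaw":10},
    {"x":0,"y":8,"z":0,"wx":0,"wy":0,"wz":0,"jaw":10},
    {"x":0,"y":0,"z":0,"wx":0,"wy":0,"wz":0,"jaw":10},
    {"x":0,"y":0,"z":0,"wx":0,"wy":0,"wz":0,"jaw":10}
  ]
}}

```text
clock: 7.88
position: [542.5, 54.5, 234.7]
orientation: [0.478, 0.52, -0.477, 0.523]
force: [-0.1, -0.4, -1.4]
width: 14.7
```

```bash
python3 snap.py 8 wrist
```

```text
7.925 [542.5  54.4 234.7] tool x [ 0.003 -0.001 -1.   ] tool y [0.996 0.088 0.003] yaw 5.05 F [-0.4  0.6 -0.8] w 14.51236131999176
```

Request:
{"fn": "jog_arm", "kwargs": {
  "targets": [
    {"x":2.5,"y":8,"z":-10,"wx":0,"wy":0.2,"wz":0.7,"jaw":10},
    {"x":0,"y":0,"z":-8,"wx":0,"wy":0,"wz":0,"jaw":10},
    {"x":0,"y":0,"z":0,"wx":0,"wy":0,"wz":0,"jaw":10},
    {"x":0,"y":0,"z":0,"wx":0,"wy":0,"wz":0,"jaw":10}
  ]
}}

```text
clock: 8.43
position: [544.9, 61.3, 214.4]
orientation: [0.474, 0.524, -0.476, 0.524]
force: [0.2, 1.2, -1.6]
width: 14.7
```

```bash
python3 snap.py 9 wrist side scene; python3 - <<'E'
from h import *
for n,b in (("side",(280,140,350,280)),("scene",(330,130,440,260))):
    p=cv2.imread(f"pics/{n}9.png"); c=p[b[1]:b[3],b[0]:b[2]]; cv2.imwrite(f"pics/{n}9c.png",cv2.resize(c,None,fx=4,fy=4,interpolation=cv2.INTER_CUBIC))
E
```

```text
8.575 [545.   61.2 214.8] tool x [-0.001 -0.001 -1.   ] tool y [ 0.995  0.098 -0.002] yaw 5.63 F [ 0.2 -0.5 -0.2] w 14.319652442127099
```

View pics/side9c.png

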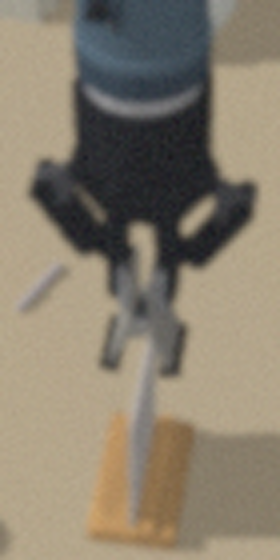

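View pics/scene9c.png

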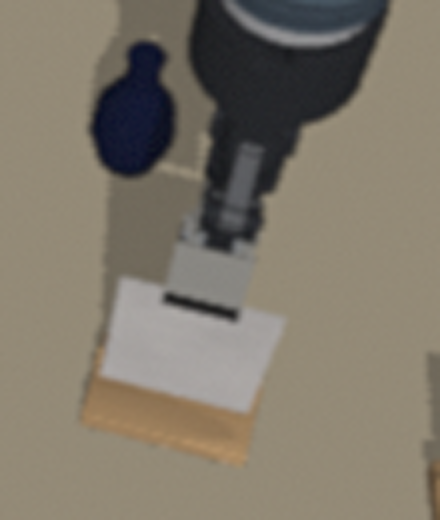

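View pics/wrist9.png

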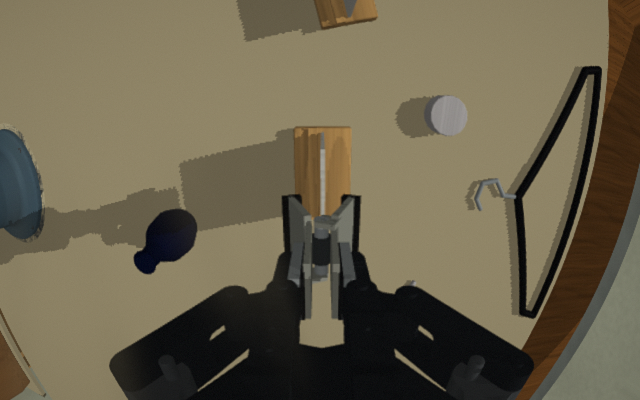

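The wrist view shows the card edge (column 322) centred between the jaws (290/352). Check the clip's lip height and x-centre from the fixed views' depth.

```bash
cat > chk.py <<'E'
import sys
from h import *
t=sys.argv[1]; zt=float(sys.argv[2])  # TCP z
c,s=np.cos(np.radians(5.75)),np.sin(np.radians(5.75)); o=np.array([545.2,62.7])
for n in("scene","side"):
    p,P=pts(f"{n}{t}.npz"); Q=P.reshape(-1,3); Q=Q[np.isfinite(Q[:,2])]
    w=Q[:,:2]-o; L=np.stack([w@[c,s],w@[-s,c],Q[:,2]],1)
    m=(np.abs(L[:,0])<40)&(np.abs(L[:,1])<55)&(L[:,2]>90)
    for rel in range(-75,-10,6):
        q=L[m&(L[:,2]>zt+rel)&(L[:,2]<zt+rel+6)]
        q=q[(np.abs(q[:,1])<24)]
        if len(q)>2: print(n,"z",round(zt+rel),len(q),"x",q[:,0].min().round(1),q[:,0].max().round(1),"y",q[:,1].min().round(1),q[:,1].max().round(1), "minz",q[:,2].min().round(1))
E
python3 chk.py 9 214.8
```

```text
scene z 146 53 x -16.0 24.3 y -20.3 19.1 minz 146.2
scene z 152 60 x -16.8 22.9 y -20.0 18.5 minz 151.8
scene z 158 57 x -14.2 18.4 y -20.5 19.3 minz 157.9
scene z 164 47 x -12.0 17.0 y -20.5 18.9 minz 163.9
scene z 170 52 x -9.2 13.2 y -19.6 18.1 minz 169.8
scene z 176 60 x -9.9 12.8 y -20.6 19.2 minz 175.9
scene z 182 30 x -7.6 10.2 y -20.2 17.3 minz 181.8
scene z 188 9 x -6.6 12.5 y -16.8 16.0 minz 188.0
scene z 194 14 x 6.3 18.9 y -15.5 9.9 minz 194.0
scene z 200 19 x 6.4 21.4 y -14.7 8.7 minz 199.8
side z 146 47 x -27.5 22.7 y -19.9 21.7 minz 146.1
side z 152 45 x -27.4 20.9 y -18.6 21.5 minz 151.8
side z 158 28 x -20.7 15.8 y -18.4 21.7 minz 158.3
side z 164 27 x -18.0 13.2 y -18.3 20.4 minz 163.9
side z 170 21 x -15.7 11.1 y -11.6 20.4 minz 170.0
side z 176 25 x -13.2 9.2 y -18.1 21.2 minz 175.8
side z 182 40 x -11.5 7.0 y -17.7 21.3 minz 181.8
side z 188 11 x -15.9 8.0 y -0.8 19.5 minz 188.1
side z 194 18 x -20.3 13.7 y -0.9 15.7 minz 194.0
side z 200 28 x -22.9 18.7 y -3.6 15.9 minz 200.0
```

Lip bottoms at z≈146 put the pin near 184 (TCP − 31), centred to within about 1 mm. Lower about 41 mm in two stages.

Request:
{"fn": "jog_arm", "kwargs": {
  "targets": [
    {"x":0.7,"y":1,"z":-6,"wx":0,"wy":0,"wz":0,"jaw":10},
    {"x":0,"y":0,"z":-7,"wx":0,"wy":0,"wz":0,"jaw":10},
    {"x":0,"y":0,"z":-6,"wx":0,"wy":0,"wz":0,"jaw":10},
    {"x":0,"y":0,"z":0,"wx":0,"wy":0,"wz":0,"jaw":10},
    {"x":0,"y":0,"z":0,"wx":0,"wy":0,"wz":0,"jaw":10}
  ]
}}

```text
clock: 9.2
position: [545.8, 62.1, 194.5]
orientation: [0.474, 0.524, -0.476, 0.524]
force: [0.5, -0.3, -1.1]
width: 14.7
```

```bash
python3 snap.py 10 wrist side; python3 - <<'E'
import cv2
for n,b in (("side",(280,140,350,280)),):
    p=cv2.imread(f"pics/{n}10.png"); c=p[b[1]:b[3],b[0]:b[2]]; cv2.imwrite(f"pics/{n}10c.png",cv2.resize(c,None,fx=4,fy=4,interpolation=cv2.INTER_CUBIC))
E
```

```text
9.3 [545.8  62.1 194.6] tool x [-0.001 -0.001 -1.   ] tool y [ 0.995  0.098 -0.001] yaw 5.62 F [ 0.5 -0.2 -0.9] w 14.672384506521917
```

View pics/side10c.png

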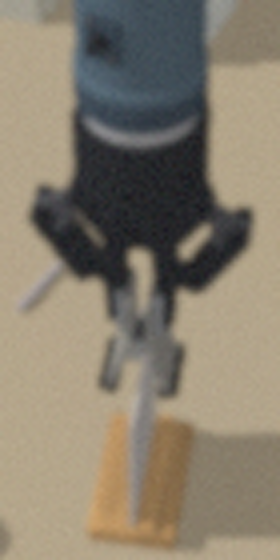

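View pics/wrist10.png

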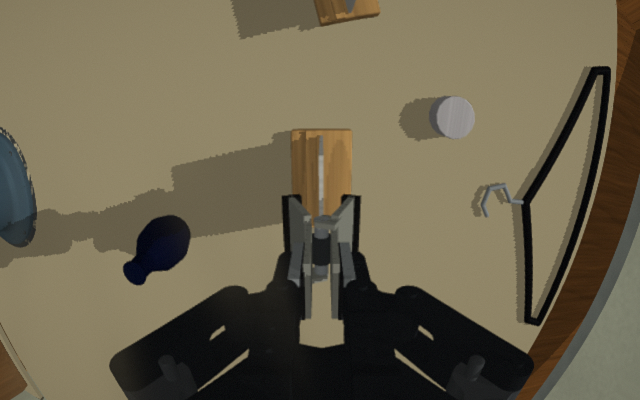

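The edge is central (column 321 between 290 and 352), with no force. Going down the rest.

Request:
{"fn": "jog_arm", "kwargs": {
  "targets": [
    {"x":0,"y":0,"z":-6,"wx":0,"wy":0,"wz":0,"jaw":10},
    {"x":-0.3,"y":0,"z":-6,"wx":0,"wy":0,"wz":0,"jaw":10},
    {"x":0,"y":0,"z":-6,"wx":0,"wy":0,"wz":0,"jaw":10},
    {"x":0,"y":0,"z":-2,"wx":0,"wy":0,"wz":0,"jaw":10},
    {"x":0,"y":0,"z":0,"wx":0,"wy":0,"wz":0,"jaw":10},
    {"x":0,"y":0,"z":0,"wx":0,"wy":0,"wz":0,"jaw":10},
    {"x":0,"y":0,"z":0,"wx":0,"wy":0,"wz":0,"jaw":10}
  ]
}}

```text
clock: 10.18
position: [545.7, 62.1, 173.4]
orientation: [0.474, 0.524, -0.475, 0.524]
force: [-1.1, -0.5, -0.4]
width: 14.5
```

```bash
python3 snap.py 11 wrist side scene; python3 chk.py 11 173.5; python3 - <<'E'
import cv2
a=[]
for n,b in (("side",(280,140,350,280)),("scene",(345,140,415,280))):
    p=cv2.imread(f"pics/{n}11.png"); a.append(cv2.resize(p[b[1]:b[3],b[0]:b[2]],None,fx=4,fy=4,interpolation=cv2.INTER_CUBIC))
cv2.imwrite("pics/fix11c.png",cv2.hconcat(a))
E
```

```text
10.325 [545.6  62.1 173.4] tool x [-0.001 -0.001 -1.   ] tool y [ 0.995  0.098 -0.001] yaw 5.62 F [ 0.2  0.  -0.9] w 14.698065151120252
scene z 98 4 x 1.1 1.4 y -22.1 23.2 minz 99.4
scene z 104 47 x -14.4 25.3 y -23.2 23.7 minz 105.4
scene z 110 68 x -15.7 24.6 y -21.7 22.9 minz 110.6
scene z 116 53 x -12.1 19.7 y -23.8 23.7 minz 116.5
scene z 122 44 x 0.4 16.5 y -22.8 19.5 minz 122.7
scene z 128 50 x -9.3 14.7 y -19.7 19.9 minz 128.6
scene z 134 47 x -9.6 12.0 y -18.7 20.3 minz 134.6
scene z 140 24 x -7.4 10.7 y -19.3 18.3 minz 140.6
scene z 146 14 x -6.1 13.8 y -17.3 17.6 minz 146.5
scene z 152 9 x 6.8 19.1 y -13.5 9.2 minz 153.9
scene z 158 14 x 5.8 21.6 y -14.6 6.8 minz 159.8
side z 98 3 x -15.9 12.3 y 3.1 20.4 minz 102.1
side z 104 45 x -26.6 23.8 y -19.9 22.7 minz 105.2
side z 110 48 x -24.8 22.3 y -17.8 21.9 minz 110.6
side z 116 27 x -20.0 16.7 y -18.9 23.7 minz 116.7
side z 122 27 x -17.1 14.6 y -16.3 22.2 minz 122.5
side z 128 25 x -15.8 12.9 y -11.3 21.2 minz 128.5
side z 134 23 x -12.5 9.8 y -15.1 22.3 minz 134.9
side z 140 42 x -10.8 7.2 y -14.6 22.1 minz 140.5
side z 146 11 x -9.2 11.0 y -7.2 18.5 minz 146.7
side z 152 17 x -18.6 16.7 y -6.2 16.1 minz 152.8
side z 158 22 x -21.9 18.5 y -7.9 16.8 minz 158.5
```

View pics/fix11c.png

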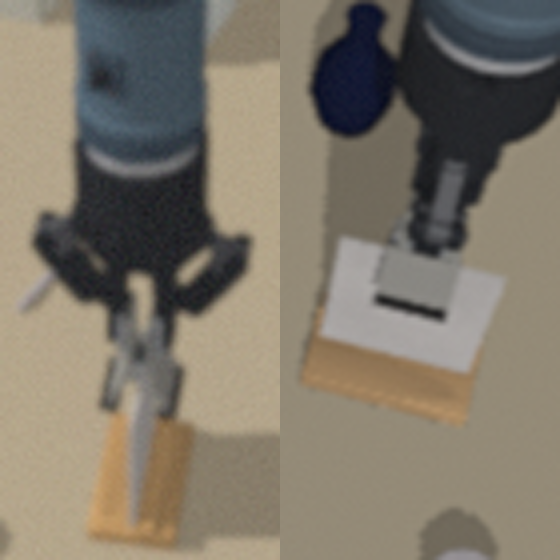

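View pics/wrist11.png

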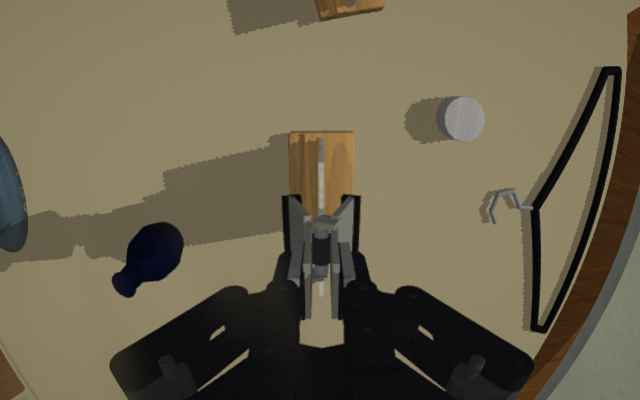

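The card straddles midway between the jaws in all views. The lips' bottom is at z≈105, so the pin is about 17.5 mm above the edge; there is no contact force and the arm is still. Handing in.

```bash
python3 -c "
from workcell import *
print(close_job())
s=observe();print(s['clock'],s['position'],s['force'],s['width'])"
```

```text
the job is handed in; nothing more can be done
None
the job is handed in; nothing more can be done
```

I gripped the clip by its tails, squeezed it fully open and lifted it clear. I then lowered it over the middle of the tall card's edge and handed the job in with it still held open, about 10 s in. No verdict was reported.

My last checks before handing in:
- **Squeeze:** the finger opening was 14.7 mm, below the 16 mm given for the stop, and the tails look parallel in the wrist picture.
- **Height:** the lips' lowest points were at z ≈ 105 mm, putting the pin about 17–18 mm above the edge.
- **Across the card:** the clip was about 1 mm off the mid-plane. The two fixed cameras disagreed by 1–2 mm here, which is within their calibration.
- **Along the edge:** the tool was about 0.6 mm from the edge's middle.
- **Angle:** the jaws were within about 0.2° of square to the edge, and the tool was vertical.
- **Contact:** the wrist force stayed at noise level and I saw no touching in any view. The card stood where it was first measured, and I saw nothing else disturbed in the pictures.

No check failed.

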